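Open the bench clamp on a mailbox door

TASK

The new lock is in and the mailbox door can come out of the bench clamp. With your fingertips, press down the release plate on top of the clamp's sliding jaw and, keeping it pressed, push the jaw back along its bar, away from the door, right up to the end stop; then let go so that the release springs up again. Leave the door lying on its rests and everything else where it is: nothing is to be lifted or carried.

Things in the scene. Friction and masses are not known exactly. Their poses are not given: they have to be found in the camera images.
- clamp: Bench clamp fixed to the counter: plywood board 440 x 210 x 12 mm, steel bar 26 mm wide along it, top 46 mm up. Origin: centre of the board's underside. x runs along the bar from the fixed jaw (x -174 to -140 mm) to the end stop (dark block, face at x = 174 mm); z up. Door between the jaws at x -139 to -14 mm. Loose things on the board lie 55 mm or more from the bar's middle.
- jaw (a joint): Sliding jaw along the bar (clamp's x), m: 0 = up to the door (starts 0 to 0.002), 0.1015 = against the end stop. Dark steel U-shaped carriage, 85 mm long, 60 wide: jaw plate at the door end (top 85 mm up), push plate at the back, release plate between. A ratchet bars moving back unless the release is pressed; slides at about 4 N. Towards the door it always slides, so lift off straight up.
- release (a joint): Travel of the release plate, m: 0 = up (ratchet engaged), 0.009 = fully down. The ratchet is free from 0.0045 on. Spring loaded: it begins to move at 3 N and takes 7.5 N fully down; it springs up when let go.
- release_top (a point): Centre of the release plate's top: ribbed black plastic plate, 44 mm along the bar, 36 mm across, 74 mm above the counter when up. Rides on the jaw: with the jaw at 0 it is at x = 34.5 mm, y = 0 in the clamp's frame. May be pressed anywhere. The free space above it, between jaw plate and push plate, runs from 29 mm before to 26 mm behind this point along the bar and is open to both sides.
- push_face (a point): Middle of the upright push plate's front face (the face that looks towards the door), 26 mm behind the centre of the release plate, 85 mm above the counter. The plate is 50 mm wide, 12 mm thick, with a rounded top that reaches 108 mm above the counter. Fingers standing on the release plate push the jaw back against this face.
- door: Mailbox door of aluminium, 125 mm along the bar x 140 mm across x 14 mm thick, lying face up on two rests between the jaws; the new lock with a brass key standing in it rises to 106 mm above the counter, 34 mm to the door's +y side. Loose, 0.28 kg. Origin: centre of its underside, 50 mm above the counter. It stays where it is.
- old_lock: Old cam lock, 25 mm wide and 28 mm tall with a flat cam 36 mm long on top, standing on the clamp's board. To be left alone.
- lock_nut: Brass ring nut, 28 mm wide and 6 mm high, lying on the clamp's board. To be left alone.
- screwdriver: Screwdriver with a black handle, 170 mm, lying on the clamp's board along the bar; its origin is under its middle. To be left alone.
- spare_door: A second mailbox door like the first, without key, lying on packing strips on the counter. To be left alone.
- tape_roll: Roll of tape, 100 mm wide and 48 mm high, on the counter. To be left alone.
- lock_carton: Cardboard carton 120 x 90 x 60 mm on the counter. To be left alone.
- mug: White mug, 82 mm wide and 95 mm high, on the counter. To be left alone.

How it is judged:
By the outcome, as a careful person would: the job done as asked, in the order asked, and still so for the second after the job is handed in, with the robot touching nothing.
It also fails if it takes over 35 s, if anything falls off the work surface, if the arm or the gripper's body presses on something with over 40 N, if the wrist force passes 120 N, or if a joint passes its speed limit or range.

ROBOT

A 6-joint arm with a two-finger parallel gripper is mounted at the origin on the work surface. World frame = base frame: x ahead of the robot, y to its left, z up, the work surface at z = 0. Lengths are in m, angles in rad, forces in N, time in s.
With the tool pointing down it reaches from about 0.3 to 0.875 m from the base axis. Payload 6.4 kg.
Tool frame: the origin (TCP) lies at the very end of the fingers, on their centre line; the grasp point (between the pads) lies 19 mm behind it; z points along the fingers, y is the line along which they close (so a half turn about z gives the same grasp; the last joint's range is limited). The gripper opens to 85 mm and grips with 20 to 120 N. Pads are 22 mm wide; open, the fingers measure 114 mm over their backs; the gripper's body (76 mm by 85 mm) begins 54 mm behind the grasp point. The pads swing forward as they close: fully open they stand 13 mm farther back than shut.
Start: joints at [1.12, 0.181, 1.607, -0, 1.354, -0.206], TCP at [0.139, 0.558, 0.231] pointing down, gripper open.
Joint ranges: [-2.99, 2.99], [-0.89, 2.07], [0.3, 2.58], [-1.14, 4.28], [0, 2.63], [-3.12, 3.12]. Speed limits (rad/s): [2.57, 2.57, 3.01, 3.14, 3.14, 3.14].

INTERFACE

Orientations are given as a unit quaternion [w, x, y, z].
In Python, from bench import ctrl gives the robot as it stands.
- The arm moves only by the tool jog_arm, never from a script. Its argument "series" is a list that holds one entry, the list of rows, each a list of 7 numbers: the shift along the tool's x, y, z in mm, then the turn, a rotation vector about the tool's x, y, z in rad, then the finger opening in mm, from 0 to 85.4. In form: [[[tx, ty, tz, rx, ry, rz, gripper], ...]]. A call has exactly 10 rows; each row shifts and turns the commanded pose from where the row before left it, along the tool's axes as they then stand; what a row does not reach is not made up. A row lasts 1/10 s, in which the tool goes at most 50 mm and 8.59 degrees, less where a joint would pass 70% of its speed; a pose out of reach is approached as far as the arm can. A call with a gripper value outside its range is refused whole. The fingers move at their own pace and stop on an object; the grip force is fixed at half the most. Time passes only in rows, so rows that do not move let the fingers close, or fill a call up. It gives the time, the measured TCP pose, the force, the opening and the grip force at its end, in the units of the state.
- ctrl.get_obs(): the state, without advancing time (a new reading comes with each control period).
- ctrl.camera(name): name is "scene" or "top"; returns a dict with "frame" (480x640x3 uint8, blue, green, red), "z_map" (480x640 float32, m along the optical axis (not along the pixel's ray), 0 where there is no reading), "fx", "fy", "cx", "cy" (pixels), "xyz" and "rotation" of the camera in the world. Camera axes: x right, y down, z forward; pixel columns grow to the right and rows downward; lengths in m; the calibration is good to about 2 mm. A picture is of the moment at which its call begins.
- ctrl.hand_in(): hands the job in; it is judged then, once.
The state is a dict: "time_s": time; "q": joint angles; "dq": joint speeds; "joint_efforts": joint torques, N m; "eef_pos": TCP position; "eef_rot": TCP orientation; "wrist_force": force on the tool from outside, world axes, zero at the start; "torque": the same for the moment, N m; "opening": opening from 0.0 (shut) to 1.0 (fully open); "grasp_force": force on a finger pad.
Only numpy, scipy, OpenCV 4.12 (cv2) and the standard library are available. Lean on these libraries where they do the work, as an engineer would, in place of code of your own. Each camera call takes 0.05 s, during which the arm holds its last target. There are 200 camera calls.

## Working session

There is one attempt and no reset: what is moved stays moved. The work goes in short steps, Python scripts to look and compute and a tool call to move; the robot and the scene stay as the last step left them, time stands still between calls to the robot, and variables do not carry over. Pictures are saved under pics/ and viewed, at most 10 in all, crops included, and the job is handed in when it is done.

Besides the shell and the picture viewer there is one more tool, called after "Emit:" as a command line: name --argument value ..., lists and objects as JSON in quotes. jog_arm: Moves the arm, as the interface text tells. Its arguments: {"type":"object","properties":{"series":{"type":"array"}},"required":["series"]}

```bash
mkdir -p pics
cat > h.py <<'E'
import numpy as np, cv2
from bench import ctrl
def cloud(c):
    v,u=np.mgrid[0:480,0:640]; z=c["z_map"]
    P=np.stack([(u-c["cx"])/c["fx"]*z,(v-c["cy"])/c["fy"]*z,z],-1)
    R=np.array(c["rotation"]); 
    if R.shape!=(3,3):
        from scipy.spatial.transform import Rotation as Ro
        R=Ro.from_quat(np.r_[R[1:],R[0]]).as_matrix()
    return P@R.T+np.array(c["xyz"])
E
python3 - <<'E'
from h import *
for n in("scene","top"):
    c=ctrl.camera(n); cv2.imwrite(f"pics/{n}0.png",c["frame"]); np.save(f"{n}.npy",cloud(c)); print(n,c["xyz"],c["rotation"],c["fx"])
o=ctrl.get_obs(); print(o)
E
```

```text
scene [0.86376712 0.32640783 0.92697154] [-0.09039104  0.3519457   0.89824241 -0.24723319] 437.691952397086
top [ 0.33743879 -0.06170299  1.84581002] [ 0.03579541 -0.69799157  0.71450372 -0.03179449] 591.2982593309949
{'time_s': 0.1, 'q': array([ 1.11970494e+00,  1.81500560e-01,  1.60791507e+00, -5.82300353e-06,
        1.35379133e+00, -2.06271530e-01]), 'dq': array([-2.92860477e-04, -1.05538266e-03, -1.73361267e-03,  9.03632928e-05,
        1.05968451e-03, -4.23266045e-04]), 'joint_efforts': array([ 1.61195447e-03, -4.45875263e+01, -3.52243066e+01, -2.70194114e-04,
        4.10058288e-03,  5.37851031e-05]), 'eef_pos': array([0.13911553, 0.5574019 , 0.23045182]), 'eef_rot': array([-2.57854736e-04,  1.22103790e-01,  9.92517009e-01, -7.64862845e-04]), 'wrist_force': array([ 0.41067288, -0.06780433, -0.20312566]), 'torque': array([ 0.07854456,  0.00642514, -0.01555068]), 'grasp_force': 0.0, 'opening': 1.0026617613906559}
```

View pics/top0.png

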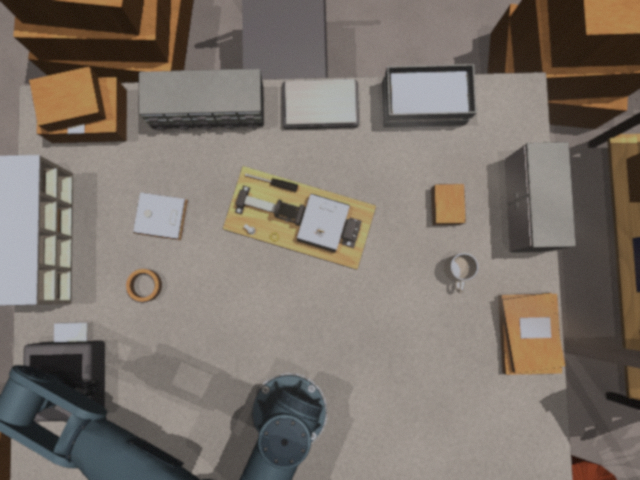

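View pics/scene0.png

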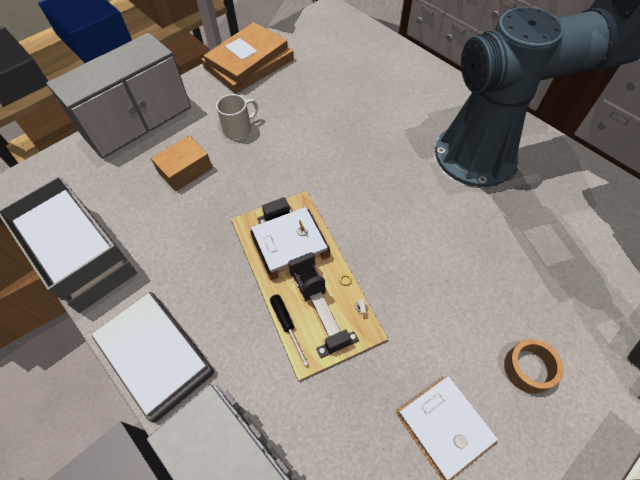

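The top view shows the clamp board centred near pixel (300,218), with the end stop at (243,200), the jaw at (290,212) and the door at (323,222). In the scene view the jaw is at (307,275) and the end stop at (337,342). Next I'll fit the frame.

Run:
```python
from h import *
cl={}
for n,box in(("scene",(225,185,390,385)),("top",(215,160,385,275))):
    P=np.load(n+".npy"); im=cv2.imread(f"pics/{n}0.png"); hsv=cv2.cvtColor(im,cv2.COLOR_BGR2HSV)
    m=np.zeros((480,640),bool); x0,y0,x1,y1=box; m[y0:y1,x0:x1]=1
    b=m&(hsv[...,1]>90)&(hsv[...,0]>12)&(hsv[...,0]<35)&(abs(P[...,2]-.012)<.012)
    nl,lab,st,_=cv2.connectedComponentsWithStats(b.astype(np.uint8)); k=st[1:,4].argsort()[::-1]+1
    b=np.isin(lab,[i for i in k if st[i,4]>30])
    (cx,cy),(w,h),a=cv2.minAreaRect((P[b][:,:2]*1000).astype(np.float32)); 
    box4=cv2.boxPoints(((cx,cy),(w,h),a))
    print(n,cx,cy,w,h,a,"z",np.median(P[b][:,2]))
    th=np.deg2rad(a if w>h else a+90); d=np.array([np.cos(th),np.sin(th)])
    if d[1]<0:d=-d
    e=np.array([-d[1],d[0]]); print("dir",d,np.arctan2(d[1],d[0]))
    Q=P[m]; q=Q[:,:2]*1000-[cx,cy]; L=np.c_[q@d,q@e,Q[:,2]*1000]
    # z profile along bar
    for x in range(-190,200,6):
        s=L[(abs(L[:,0]-x)<3)&(abs(L[:,1])<14)]
        if len(s): print(x,len(s),s[:,2].max().round(),np.median(s[:,2]).round(),end=" | ")
    print()
    for nm,lo,hi,zl,zh in(("bar",95,135,38,54),("jaw",0,75,60,120),("stop",165,200,30,90)):
        s=L[(L[:,0]>lo)&(L[:,0]<hi)&(L[:,2]>zl)&(L[:,2]<zh)&(abs(L[:,1])<50)]
        if len(s): print(nm,len(s),s.min(0).round(1),s.max(0).round(1),np.median(s,0).round(1))
c=cv2.imread("pics/scene0.png")[180:390,220:400]; cv2.imwrite("pics/c.png",cv2.resize(c,None,fx=2.8,fy=2.8,interpolation=2))
```

```text
scene 596.8099975585938 -45.16143798828125 440.3480529785156 208.68832397460938 71.8175277709961 z 0.011209587037750102
dir [0.31204429 0.95006756] 1.2534523202463461
-172 13 86.0 83.0 | -166 27 87.0 84.0 | -160 22 87.0 84.0 | -154 27 87.0 84.0 | -148 42 87.0 82.0 | -142 67 88.0 73.0 | -136 25 78.0 63.0 | -130 22 65.0 63.0 | -124 29 67.0 63.0 | -118 23 65.0 63.0 | -112 25 66.0 63.0 | -106 26 65.0 64.0 | -100 25 66.0 63.0 | -94 29 68.0 63.0 | -88 28 69.0 63.0 | -82 27 67.0 62.0 | -76 24 66.0 63.0 | -70 28 67.0 64.0 | -64 29 66.0 64.0 | -58 31 66.0 63.0 | -52 24 66.0 63.0 | -46 29 67.0 63.0 | -40 29 66.0 64.0 | -34 27 66.0 63.0 | -28 31 67.0 63.0 | -22 27 67.0 64.0 | -16 2 65.0 65.0 | -10 6 83.0 82.0 | -4 30 87.0 84.0 | 2 65 86.0 81.0 | 8 41 85.0 72.0 | 14 17 77.0 72.0 | 20 35 77.0 73.0 | 26 31 77.0 73.0 | 32 31 77.0 73.0 | 38 32 77.0 73.0 | 44 29 77.0 74.0 | 50 3 77.0 73.0 | 62 23 111.0 106.0 | 68 51 110.0 104.0 | 74 172 108.0 70.0 | 80 37 49.0 45.0 | 86 32 48.0 45.0 | 92 41 49.0 45.0 | 98 39 50.0 45.0 | 104 37 48.0 45.0 | 110 39 48.0 44.0 | 116 39 48.0 44.0 | 122 38 48.0 45.0 | 128 3
[... 1322 characters left out ...]
.0 72.0 | 44 20 82.0 74.0 | 50 20 87.0 75.0 | 56 15 79.0 71.0 | 62 34 116.0 98.0 | 68 17 116.0 105.0 | 74 5 111.0 107.0 | 80 16 59.0 48.0 | 86 17 57.0 47.0 | 92 20 53.0 47.0 | 98 16 57.0 45.0 | 104 21 55.0 45.0 | 110 19 52.0 45.0 | 116 21 54.0 45.0 | 122 17 49.0 45.0 | 128 21 53.0 47.0 | 134 22 54.0 45.0 | 140 16 55.0 44.0 | 146 20 57.0 46.0 | 152 20 57.0 44.0 | 158 19 53.0 48.0 | 164 19 55.0 48.0 | 170 20 56.0 48.0 | 176 23 64.0 52.0 | 182 19 66.0 56.0 | 188 15 62.0 56.0 | 194 19 66.0 57.0 | 
bar 104 [ 95.6 -13.3  38.7] [135.   13.8  53.7] [116.2   0.7  45.8]
jaw 310 [  0.  -27.2  60. ] [ 73.1  30.  116.5] [40.7  1.6 77.3]
stop 171 [165.1 -37.2  30.2] [199.   42.5  68.6] [182.4   1.3  54.5]
```

View pics/c.png

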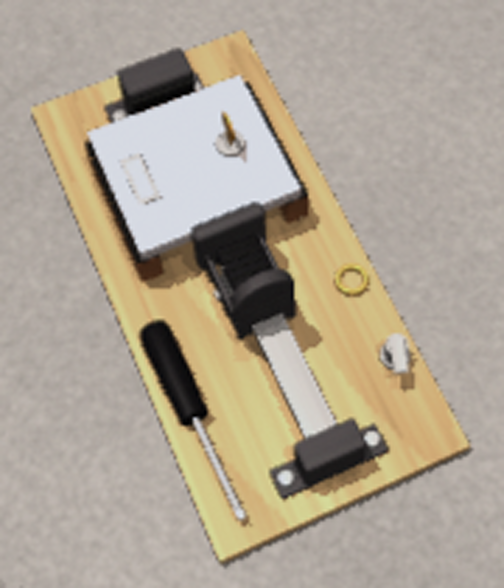

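The crop shows the jaw with its release plate at about (240,250) between the jaw plate and the push plate, and nothing loose near the bar. Clamp frame: origin (0.5965, -0.044), x direction at 1.2545 rad. I'll turn the tool so its x runs along the bar and shut the fingers.

Emit:
jog_arm --series '[[[0, 0, 0, 0, 0, 0.149, 0], [0, 0, 0, 0, 0, 0.149, 0], [0, 0, 0, 0, 0, 0.149, 0], [0, 0, 0, 0, 0, 0.149, 0], [0, 0, 0, 0, 0, 0.149, 0], [0, 0, 0, 0, 0, 0.149, 0], [0, 0, 0, 0, 0, 0.149, 0], [0, 0, 0, 0, 0, 0.149, 0], [0, 0, 0, 0, 0, 0.149, 0], [0, 0, 0, 0, 0, 0.149, 0]]]'

```text
time_s: 1.1
eef_pos: [0.1392, 0.5576, 0.2307]
eef_rot: [0.0, 0.765, 0.644, -0.001]
wrist_force: [0.3, -0.4, -0.0]
opening: 0.001
grasp_force: 0.0
```

```bash
cat > w.py <<'E'
import sys
from h import *
from scipy.spatial.transform import Rotation as Ro
a=1.2545; d=np.array([np.cos(a),np.sin(a),0]); e=np.array([-d[1],d[0],0]); z=np.array([0,0,1.])
O=np.array([.5965,-.044,0])
o=ctrl.get_obs(); q=o["eef_rot"]; R=Ro.from_quat(np.r_[q[1:],q[0]])
p=o["eef_pos"]-O; print("t",o["time_s"],"clamp mm",np.round([p@d*1e3,p@e*1e3,p[2]*1e3],1),"F d,e,z",np.round([o["wrist_force"]@d,o["wrist_force"]@e,o["wrist_force"][2]],1),"open",o["opening"])
G=Ro.from_matrix(np.c_[d,-e,-z]); print("turn",(R.inv()*G).as_rotvec().round(3),"q",o["q"].round(2))
if len(sys.argv)>1:
    t=np.array(sys.argv[1:4],float)/1e3; print("shift (goal frame)",(G.inv().apply(O+d*t[0]+e*t[1]+z*t[2]-o["eef_pos"])*1e3).round(1))
E
python3 w.py 38 0 150
```

```text
t 1.1 clamp mm [429.5 621.7 230.7] F d,e,z [-0.3 -0.4 -0. ] open 0.0005035335912960475
turn [-0.     0.001  0.146] q [1.12 0.18 1.61 0.   1.35 1.29]
shift (goal frame) [-391.5  621.7   80.7]
```

Emit:
jog_arm --series '[[[0, 0, 0, 0, 0, 0.146, 0], [-20, 32, 0, 0, 0, 0, 0], [-20, 32, 0, 0, 0, 0, 0], [-20, 32, 0, 0, 0, 0, 0], [-20, 32, 0, 0, 0, 0, 0], [-20, 32, 0, 0, 0, 0, 0], [-20, 32, 0, 0, 0, 0, 0], [-20, 32, 0, 0, 0, 0, 0], [-20, 32, 0, 0, 0, 0, 0], [-20, 32, 0, 0, 0, 0, 0]]]'

```text
time_s: 2.1
eef_pos: [0.3592, 0.2972, 0.2311]
eef_rot: [-0.0, 0.808, 0.59, -0.0]
wrist_force: [0.3, -0.7, 0.1]
opening: -0.005
grasp_force: 0.0
```

Emit:
jog_arm --series '[[[-20, 32, 0, 0, 0, 0, 0], [-20, 32, 0, 0, 0, 0, 0], [-20, 32, 0, 0, 0, 0, 0], [-20, 32, 0, 0, 0, 0, 0], [-20, 32, 0, 0, 0, 0, 0], [-20, 32, 0, 0, 0, 0, 0], [-20, 32, 0, 0, 0, 0, 0], [-20, 32, 0, 0, 0, 0, 0], [-10, 20, 0, 0, 0, 0, 0], [0, 0, 0, 0, 0, 0, 0]]]'

```text
time_s: 3.1
eef_pos: [0.571, 0.05, 0.2306]
eef_rot: [0.0, 0.809, 0.588, -0.0]
wrist_force: [0.0, -0.7, -0.2]
opening: 0.0
grasp_force: 0.0
```

```bash
python3 w.py 38 0 130
```

```text
t 3.1 clamp mm [ 81.4  53.5 230.6] F d,e,z [-0.6 -0.2 -0.2] open 0.0004951670976431146
turn [-0.     0.001  0.003] q [-0.12  0.18  1.61 -0.    1.35  0.19]
shift (goal frame) [-43.4  53.5 100.6]
```

Emit:
jog_arm --series '[[[-11, 13.5, 0, 0, 0, 0.003, 0], [-11, 13.5, 0, 0, 0, 0, 0], [-11, 13.5, 0, 0, 0, 0, 0], [-10.5, 13, 0, 0, 0, 0, 0], [0, 0, 30, 0, 0, 0, 0], [0, 0, 30, 0, 0, 0, 0], [0, 0, 25, 0, 0, 0, 0], [0, 0, 15, 0, 0, 0, 0], [0, 0, 0, 0, 0, 0, 0], [0, 0, 0, 0, 0, 0, 0]]]'

```text
time_s: 4.1
eef_pos: [0.6079, -0.0056, 0.132]
eef_rot: [0.0, 0.809, 0.588, 0.0]
wrist_force: [-0.5, -0.2, -0.2]
opening: -0.003
grasp_force: 0.0
```

```bash
python3 w.py 38 0 90
python3 - <<'E'
from h import *
c=ctrl.camera("scene")["frame"][200:350,240:400]; cv2.imwrite("pics/d.png",cv2.resize(c,None,fx=4,fy=4,interpolation=2))
E
```

```text
t 4.1 clamp mm [ 40.    1.1 132. ] F d,e,z [-0.3  0.4 -0.2] open -0.0033811165930450458
turn [ 0.001 -0.     0.003] q [-0.2   0.35  1.6  -0.    1.18  0.11]
shift (goal frame) [-2.   1.1 42. ]
```

View pics/d.png

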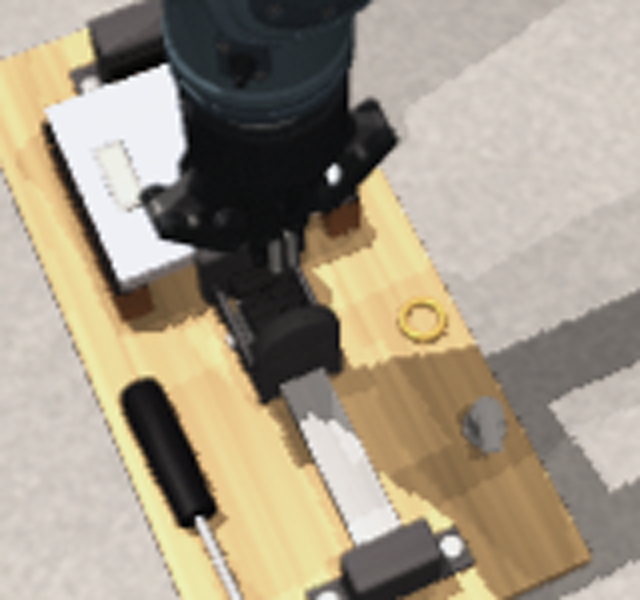

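The picture shows the closed fingers above the jaw at about (285,260), between the two plates, with the key and loose parts clear. Now descending to the release plate.

Emit:
jog_arm --series '[[[-2, 1, 10, 0, 0, 0.003, 0], [0, 0, 15, 0, 0, 0, 0], [0, 0, 15, 0, 0, 0, 0], [0, 0, 10, 0, 0, 0, 0], [0, 0, 4, 0, 0, 0, 0], [0, 0, 3, 0, 0, 0, 0], [0, 0, 3, 0, 0, 0, 0], [0, 0, 2, 0, 0, 0, 0], [0, 0, 2, 0, 0, 0, 0], [0, 0, 0, 0, 0, 0, 0]]]'

```text
time_s: 5.15
eef_pos: [0.6077, -0.0075, 0.0677]
eef_rot: [0.0, 0.81, 0.587, 0.0]
wrist_force: [-3.6, 0.8, 5.7]
opening: 0.002
grasp_force: 2.8
```

```bash
python3 w.py 38 0 66
```

```text
t 5.15 clamp mm [38.2  0.7 67.7] F d,e,z [-0.4  3.7  5.7] open 0.0017710578080156127
turn [ 0. -0.  0.] q [-0.21  0.44  1.63  0.    1.07  0.11]
shift (goal frame) [-0.2  0.7  1.7]
```

Emit:
jog_arm --series '[[[0, 0, 1.5, 0, 0, 0, 0], [0, 0, 1, 0, 0, 0, 0], [2, 0, 0, 0, 0, 0, 0], [2, 0, 0, 0, 0, 0, 0], [2, 0, 0, 0, 0, 0, 0], [3, 0, 0, 0, 0, 0, 0], [3, 0, 0, 0, 0, 0, 0], [4, 0, 0, 0, 0, 0, 0], [4, 0, 0, 0, 0, 0, 0], [4, 0, 0, 0, 0, 0, 0]]]'

```text
time_s: 6.15
eef_pos: [0.6156, 0.0143, 0.0658]
eef_rot: [0.001, 0.81, 0.587, -0.0]
wrist_force: [-3.4, -3.2, 7.5]
opening: 0.003
grasp_force: 3.2
```

```bash
python3 w.py 151 0 66
```

```text
t 6.15 clamp mm [61.3 -0.1 65.8] F d,e,z [-4.1  2.2  7.5] open 0.002715507902813924
turn [0.002 0.001 0.   ] q [-0.17  0.46  1.61 -0.    1.07  0.15]
shift (goal frame) [89.7 -0.1 -0.2]
```

Emit:
jog_arm --series '[[[5, 0, 0, 0, 0, 0, 0], [6, 0, 0, 0, 0, 0, 0], [7, 0, 0, 0, 0, 0, 0], [8, 0, 0, 0, 0, 0, 0], [8, 0, 0, 0, 0, 0, 0], [8, 0, 0, 0, 0, 0, 0], [8, 0, 0, 0, 0, 0, 0], [8, 0, 0, 0, 0, 0, 0], [7, 0, 0, 0, 0, 0, 0], [5, 0, 0, 0, 0, 0, 0]]]'

```text
time_s: 7.15
eef_pos: [0.6378, 0.0811, 0.066]
eef_rot: [0.001, 0.81, 0.587, 0.0]
wrist_force: [-2.4, -3.8, 6.5]
opening: -0.003
grasp_force: 3.2
```

```bash
python3 w.py 151 0 66
```

```text
t 7.15 clamp mm [131.8  -0.3  66. ] F d,e,z [-4.3  1.1  6.5] open -0.002981815085566489
turn [0.002 0.001 0.   ] q [-0.06  0.51  1.54 -0.    1.09  0.26]
shift (goal frame) [19.2 -0.3  0. ]
```

Emit:
jog_arm --series '[[[4, 0, 0, 0, 0, 0, 0], [4, 0, 0, 0, 0, 0, 0], [3, 0, 0, 0, 0, 0, 0], [2, 0, 0.5, 0, 0, 0, 0], [2, 0, 0, 0, 0, 0, 0], [1, 0, 0, 0, 0, 0, 0], [1, 0, 0, 0, 0, 0, 0], [1, 0, 0, 0, 0, 0, 0], [1, 0, 0, 0, 0, 0, 0], [0, 0, 0, 0, 0, 0, 0]]]'

```text
time_s: 8.15
eef_pos: [0.6437, 0.0972, 0.0658]
eef_rot: [0.002, 0.81, 0.587, -0.0]
wrist_force: [-4.0, -9.2, 8.2]
opening: -0.001
grasp_force: 3.2
```

```bash
python3 w.py 151 0 66
```

```text
t 8.15 clamp mm [148.8  -0.9  65.8] F d,e,z [-10.    1.    8.2] open -0.0007953578209563855
turn [ 0.003  0.003 -0.   ] q [-0.03  0.52  1.51 -0.    1.1   0.29]
shift (goal frame) [ 2.2 -0.9 -0.2]
```

Emit:
jog_arm --series '[[[1, 0, 0, 0, 0, 0, 0], [1, 0, 0, 0, 0, 0, 0], [1, 0, 0, 0, 0, 0, 0], [1, 0, 0, 0, 0, 0, 0], [0, 0, 0, 0, 0, 0, 0], [0, 0, 0, 0, 0, 0, 0], [0, 0, 0, 0, 0, 0, 0], [0, 0, 0, 0, 0, 0, 0], [0, 0, 0, 0, 0, 0, 0], [0, 0, 0, 0, 0, 0, 0]]]'

```text
time_s: 9.15
eef_pos: [0.6437, 0.0972, 0.0658]
eef_rot: [0.003, 0.81, 0.587, -0.003]
wrist_force: [-11.6, -23.3, 13.3]
opening: 0.003
grasp_force: 3.2
```

```bash
python3 w.py 151 0 66
```

```text
t 9.15 clamp mm [148.9  -0.9  65.8] F d,e,z [-25.8   3.8  13.3] open 0.0028070143702881396
turn [ 0.001  0.009 -0.001] q [-0.03  0.53  1.51 -0.01  1.11  0.29]
shift (goal frame) [ 2.1 -0.9 -0.2]
```

The jaw is firmly on the end stop: the push force rose to 26 N with no movement. I'll ease the push while still holding lightly against the stop, then lift straight up.

Emit:
jog_arm --series '[[[-2, 0, 0, 0, 0, 0, 0], [-2, 0, 0, 0, 0, 0, 0], [0, 0, -2, 0, 0, 0, 0], [0, 0, -4, 0, 0, 0, 0], [0, 0, -5, 0, 0, 0, 0], [0, 0, -8, 0, 0, 0, 0], [0, 0, -15, 0, 0, 0, 0], [0, 0, -20, 0, 0, 0, 0], [0, 0, -30, 0, 0, 0, 0], [0, 0, -30, 0, 0, 0, 0]]]'

```text
time_s: 10.15
eef_pos: [0.6428, 0.1008, 0.18]
eef_rot: [-0.0, 0.809, 0.587, 0.001]
wrist_force: [0.6, 1.2, 0.2]
opening: 0.002
grasp_force: 0.0
```

Emit:
jog_arm --series '[[[0, 0, -30, 0, 0, 0, 0], [0, 0, -30, 0, 0, 0, 0], [0, 20, -10, 0, 0, 0, 0], [0, -30, 0, 0, 0, 0, 0], [0, -40, 0, 0, 0, 0, 0], [0, -40, 0, 0, 0, 0, 0], [0, -40, 0, 0, 0, 0, 0], [0, -40, 0, 0, 0, 0, 0], [0, -20, 0, 0, 0, 0, 0], [0, 0, 0, 0, 0, 0, 0]]]'

```text
time_s: 11.15
eef_pos: [0.4604, 0.1607, 0.2496]
eef_rot: [-0.0, 0.809, 0.588, 0.001]
wrist_force: [0.5, -0.3, 0.3]
opening: -0.004
grasp_force: 0.0
```

```bash
python3 w.py
python3 - <<'E'
from h import *
a=1.2545; d=np.array([np.cos(a),np.sin(a)]); e=np.array([-d[1],d[0]])
k=ctrl.camera("scene"); P=cloud(k); q=P[...,:2]*1e3-[596.5,-44]; x=q@d;y=q@e;zz=P[...,2]*1e3
for i in range(-20,200,6):
    s=zz[(abs(x-i)<3)&(abs(y)<14)&(zz<125)]
    if len(s): print(i,len(s),s.max().round(),np.median(s).round(),end=" | ")
c=k["frame"][180:390,220:400]; cv2.imwrite("pics/e.png",cv2.resize(c,None,fx=2.8,fy=2.8,interpolation=2))
E
```

```text
t 11.15 clamp mm [152.2 193.  249.6] F d,e,z [-0.1 -0.5  0.3] open -0.0037314539764104863
turn [ 0.001 -0.002  0.003] q [ 0.09 -0.04  1.8   0.    1.38  0.4 ]
-20 33 65.0 62.0 | -14 72 67.0 51.0 | -8 30 50.0 46.0 | -2 34 49.0 45.0 | 4 35 48.0 45.0 | 10 30 48.0 45.0 | 16 32 48.0 45.0 | 22 31 48.0 46.0 | 28 38 48.0 45.0 | 34 33 49.0 45.0 | 40 33 49.0 45.0 | 46 33 48.0 45.0 | 52 36 48.0 45.0 | 58 31 49.0 45.0 | 64 35 49.0 45.0 | 70 33 48.0 45.0 | 76 11 48.0 45.0 | 88 9 78.0 75.0 | 94 21 87.0 84.0 | 100 42 88.0 84.0 | 106 85 88.0 70.0 | 112 8 74.0 73.0 | 118 35 76.0 74.0 | 124 38 76.0 74.0 | 130 38 76.0 74.0 | 136 40 76.0 74.0 | 142 37 77.0 74.0 | 148 32 77.0 74.0 | 154 2 75.0 74.0 | 160 10 107.0 106.0 | 166 40 108.0 106.0 | 172 148 108.0 83.0 | 178 38 59.0 55.0 | 184 42 59.0 55.0 | 190 37 58.0 55.0 | 196 116 57.0 34.0 |
```

View pics/e.png

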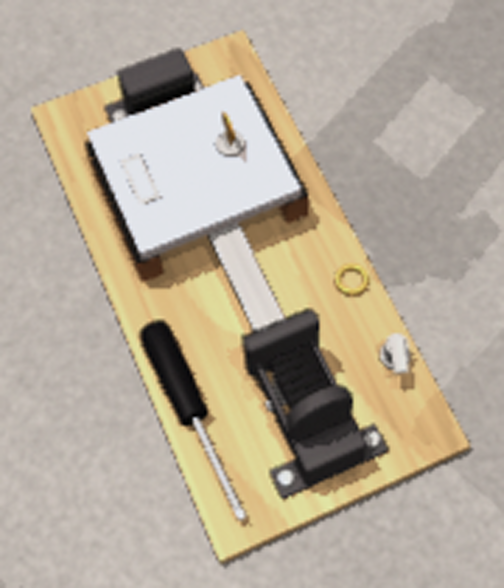

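The jaw, at about (305,395), now sits against the end stop. The release plate is back up at 74 mm, and the door and loose parts haven't moved.

```bash
python3 -c "
from bench import ctrl
print(ctrl.hand_in())"
```

```text
the job is handed in; nothing more can be done
None
```

The job is handed in: the jaw is against the end stop with the release sprung up again, the door and the other things on the clamp board are where they were, and the robot is clear at about 11 s.

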